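# Open the blow-down evaporator and draw out the dried vials

### The arm

A 6-joint arm with a two-finger parallel gripper is mounted at the origin on a cart in front of the work surface, level with it; the furniture and walls round the work are solid. World frame = base frame: x ahead of the robot, y to its left, z up, the work surface at z = 0. Lengths are in mm, angles in rad, forces in N, time in s.
With the tool pointing down it reaches from about 325 to 925 mm from the base axis. Payload 3.1 kg.
Tool frame: the origin (TCP) lies where the fingers leave the gripper's body, on its centre line; the fingertips stand 73 mm ahead of it and the grasp point (between the pads) lies 54 mm ahead of it; z points along the fingers, y is the line along which they close (so a half turn about z gives the same grasp; the last joint's range is limited). The gripper opens to 85 mm and grips with 20 to 120 N. Pads are 22 mm wide; open, the fingers measure 114 mm over their backs; the gripper's body (76 mm by 85 mm) begins 54 mm behind the grasp point. The pads swing forward as they close: fully open they stand 13 mm farther back than shut.
Start: joints at [1.006, 0.217, 1.613, -0, 1.311, -0.112], TCP at [273.413, 562.037, 303.9] pointing down, gripper open.
Joint ranges: [-2.75, 2.75], [-0.78, 2.1], [0.31, 2.55], [-1.13, 4.27], [0.13, 2.63], [-2.58, 2.58]. Speed limits (rad/s): [2.79, 2.79, 3.14, 3.14, 3.14, 3.14].

### API

Orientations are given as a rotation vector (axis times angle).
In Python, from cell import arm, grab_frame, order gives the robot as it stands.
- The arm moves only by the shell command python3 -m creep 'ROWS' [OPENING]. ROWS is JSON, a list of rows, each an object of numbers: "x", "y", "z": the shift along the tool's x, y, z in m; "yaw": the turn about the tool's z in degrees. A call has 1 to 12 rows; each row is the pose to reach, as a shift and turn from the pose commanded when the call began, along the tool's axes at that moment; what a row does not reach only later rows make up. A row lasts 1/12 s, in which the tool goes at most 41.7 mm and 7.16 degrees, less where a joint would pass 70% of its speed; a pose out of reach is approached as far as the arm can. A call with a gripper value outside its range is refused whole. OPENING is the gripper command: -1 is shut, 1 is fully open, values between are in proportion, set as the call begins (- or left out, the last holds). The fingers move at their own pace and stop on an object; the grip force is fixed at half the most. Time passes only in rows, so rows that repeat a pose let the fingers close. It gives the time, the measured TCP pose, the force, the opening and the grip force at its end, in the units of the state.
- arm.get_obs(): the state, without advancing time (a new reading comes with each control period).
- grab_frame(name): name is "side" or "top"; returns a dict with "color" (384x512x3 uint8, red, green, blue), "fx", "fy", "cx", "cy" (pixels), "dist_coeffs" ([k1, k2, p1, p2, k3] as OpenCV has them; the pictures are not rectified), "extrinsics" (4x4, takes a point from camera to world coordinates). Camera axes: x right, y up, looking along -z (the intrinsics and any distortion apply to the point x, -y, -z); pixel columns grow to the right and rows downward; lengths in mm; the calibration is good to about 2 mm. A picture is of the moment at which its call begins. There is no depth.
- order.hand_in(): hands the job in; it is judged then, once.
The state is a dict: "t": time; "joint_pos": joint angles; "qd": joint speeds; "effort": joint torques, N m; "ee_pos": TCP position; "orientation": TCP orientation; "ft_force": force on the tool from outside, world axes, zero at the start; "wrist_torque": the same for the moment, N m; "opening": finger opening in mm; "grip_force": force on a finger pad.
Only numpy, scipy, OpenCV 4.12 (cv2) and the standard library are available. Lean on these libraries where they do the work, as an engineer would, in place of code of your own. Each camera call takes 0.05 s, during which the arm holds its last target. There are 200 camera calls.

### The job

The vials in the nitrogen evaporator are dry. Push the counterweighted needle head up past its balance point, so that it leans back on its rest and stays raised by itself; then, with a fingertip hooked behind the pull bar, draw the vial tray all the way out towards you to its stop. Do not grip anything or force it, do not move the tray before the head is up, or the needles bend in the vials, and leave the other things on the bench where they are.

Things in the scene. Friction and masses are not known exactly. Their poses are not given: they have to be found in the camera images.
- evaporator: Nitrogen evaporator, fixed: white base x -65..+95, 220 wide (y), 45 high; two aluminium cheeks (y +/-92, x 28..72, up to z 128); a gas flow meter at x 16, y -113, up to z 159. Origin on the bench under the base; x points from its front to its back (away from the robot at yaw 0), y left, z up. The needle head tilts between the cheeks over the vial tray.
- needle_head (a joint): Tilt of the needle head in rad: 0 = lowered, needles in the vials; grows as its front goes up and back; 1.66 = on its rubber rests. Weighs about 0.85 kg. Below about 0.75 it falls shut; beyond, the counterweight tips it slowly (damped hinge, some 2 s) onto the rests, where it stays. Needs 2 to 4 N up at the lift bar at first, less later.
- pivot (a point): Point on the head's pivot axis (along the evaporator's y), midway between the cheeks: x +50, y 0, z 105 in the evaporator's frame.
- lift_bar (a point): Middle of the head's lift bar: black sleeve, 13 diameter, 74 long along y. Lowered: 145 in front of the pivot, 20 above it (x -95, z 125 in the evaporator's frame). Swings with the head to about z 248. Lowered, it is free below down to z 61 (pull loop); behind it stand the tray's front plate (x -62, top z 67), the vials (x -49, top z 93) and the needle bar (x -45, underside z 116).
- counterweight (a point): Centre of the counterweight: dark steel round bar, 24 diameter, 96 long along y, on two stalks rigid with the head. 80 above the pivot when lowered, 80 behind it when raised.
- block_tray (a joint): How far the vial tray is drawn out towards the front (the evaporator's -x), in m: 0 = in, under the needles; 0.070 = out, at its stop. It slides against 2 to 3 N of friction and stays where it is left; the stop is rigid, so come to it slowly (over 35 N counts as forcing).
- pull_bar (a point): Middle of the tray's pull bar: level steel bar, 8 diameter, straight for 94 along y, z 57, the front of a drawer loop. Behind it an opening 59 deep (x, to the tray's front plate) and 102 wide (y), free down to the bench for the 55 next to the bar. At x -125 in the evaporator's frame with the tray in, -195 with it out.
- vial_rack: Bystander, loose: blue rack of capped vials, 62 x 175 x 39; origin under its centre, long axis y; stands left of the evaporator.
- bottle_100_a: Bystander, loose: small clear bottle with a blue cap, 56 diameter, 108 high; origin under its centre.
- cap_box: Bystander, loose: clear plastic box of vial caps, 64 x 78 x 37; origin under its centre.
- bottle_amber: Bystander, loose: brown bottle with a black cap, 60 diameter, 122 high; origin under its centre.

How it is judged (in metres and radians):
On the way, in this order (a step that is already met when the one before it is completed fails the run):
1. the needle head leans back on its rests, untouched, with the tray still in (value of joint needle_head above 1.58 rad and contact force between each of the fingers, the arm and evaporator below 0.1 N and value of joint block_tray below 0.01 m), for 0.2 s.
2. the tray is drawn out to its stop (value of joint block_tray above 0.064 m), for 0.2 s.
At the end, for the whole second after the job is handed in: The needle head stands raised on its rests by itself (tilt over 1.58 of 1.66 rad), the vial tray is out to within 6 mm of its 70 mm stop, both at rest, and the rack, the two bottles and the cap box stand within 15 mm of where they were (value of joint needle_head above 1.58 rad and value of joint block_tray above 0.064 m and velocity of joint needle_head below 0.1 rad/s and velocity of joint block_tray below 0.01 m/s and distance of each of vial_rack, bottle_100_a, cap_box, bottle_amber from where it was at the start of the episode below 0.015 m); the robot touches nothing.
It fails at once if the tray is moved (over 10 mm) before the needle head is up (tilt below 1.2 rad) (value of joint block_tray above 0.01 m and value of joint needle_head below 1.2 rad).
It fails at once if the evaporator is gripped or forced (over 35 N by the fingers) (contact force between the fingers and evaporator above 35 N).
It fails at once if a bystander is moved or lifted (over 15 mm) (distance of any of vial_rack, bottle_100_a, cap_box, bottle_amber from where it was at the start of the episode above 0.015 m).
It also fails if it takes over 45 s, if anything falls off the work surface, if the arm or the gripper's body presses on something with over 40 N, if the wrist force passes 120 N, or if a joint passes its speed limit or range.

## Working session

There is one attempt and no reset: what is moved stays moved. The work goes in short steps, Python scripts to look and compute and a shell command to move; the robot and the scene stay as the last step left them, time stands still between calls to the robot, and variables do not carry over. Pictures are saved under pics/ and viewed, at most 10 in all, crops included, and the job is handed in when it is done.

```bash
ls; mkdir -p pics; python3 - <<'E'
from cell import arm, grab_frame
import cv2,numpy as np
o=arm.get_obs();print(o)
for n in("side","top"):
    f=grab_frame(n);cv2.imwrite(f"pics/{n}0.png",f["color"][...,::-1]);np.save(f"pics/{n}0.npy",f,allow_pickle=True)
    print(n,f["fx"],f["fy"],f["cx"],f["cy"],f["dist_coeffs"],np.round(f["extrinsics"],3).tolist())
E
```

```text
pics
{'t': 0.0, 'joint_pos': array([ 1.00580053e+00,  2.17744469e-01,  1.61491872e+00,  2.71347669e-05,
        1.31130663e+00, -1.12188909e-01]), 'qd': array([ 0.00079624, -0.00029209, -0.00091073,  0.00018979, -0.00059318,
       -0.00235988]), 'effort': array([ 8.92572757e-05, -3.96832430e+01, -3.03859735e+01,  2.30675511e-05,
        9.70821886e-03,  1.87012517e-06]), 'ee_pos': array([273.0566686 , 561.4874097 , 302.58212877]), 'orientation': array([-0.705034  , -3.06062138,  0.00350744]), 'ft_force': array([-0.86539076,  0.03928161,  0.42700763]), 'wrist_torque': array([ 0.03358394,  0.02283941, -0.01242603]), 'grip_force': 0.0, 'opening': 85.33817832110698}
side 460.970309513806 460.970309513806 256.76920035929277 181.34400189318583 [-0.1889677  0.         0.         0.         0.       ] [[0.926, 0.23, -0.298, 106.363], [-0.376, 0.536, -0.756, -1094.583], [-0.014, 0.812, 0.584, 1008.126], [0.0, 0.0, 0.0, 1.0]]
top 465.4003632730676 465.4003632730676 253.80844991630576 193.6626263125911 [0.03140417 0.         0.         0.         0.        ] [[0.131, 0.949, -0.287, 111.99], [-0.991, 0.123, -0.046, -30.376], [-0.009, 0.291, 0.957, 1535.67], [0.0, 0.0, 0.0, 1.0]]
```

View pics/side0.png

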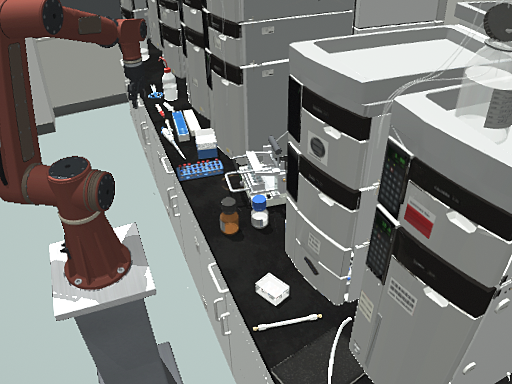

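View pics/top0.png

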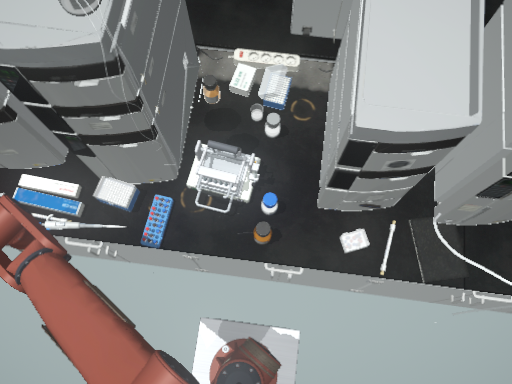

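The side view shows the evaporator at about (262,178), with the blue rack at (200,168), amber bottle (230,215), blue-capped bottle (259,210) and cap box (271,289). The top view shows the evaporator at about (223,175), with its pull loop at about (207,205). I'll zoom in on both.

```bash
python3 - <<'E'
import cv2
a=cv2.imread("pics/top0.png")[130:220,170:290];b=cv2.imread("pics/side0.png")[130:235,210:310]
a=cv2.resize(a,(800,600),interpolation=cv2.INTER_CUBIC);cv2.imwrite("pics/topc.png",a)
cv2.imwrite("pics/sidec.png",cv2.resize(b,(571,600),interpolation=cv2.INTER_CUBIC))
E
```

```text
(no output)
```

View pics/topc.png

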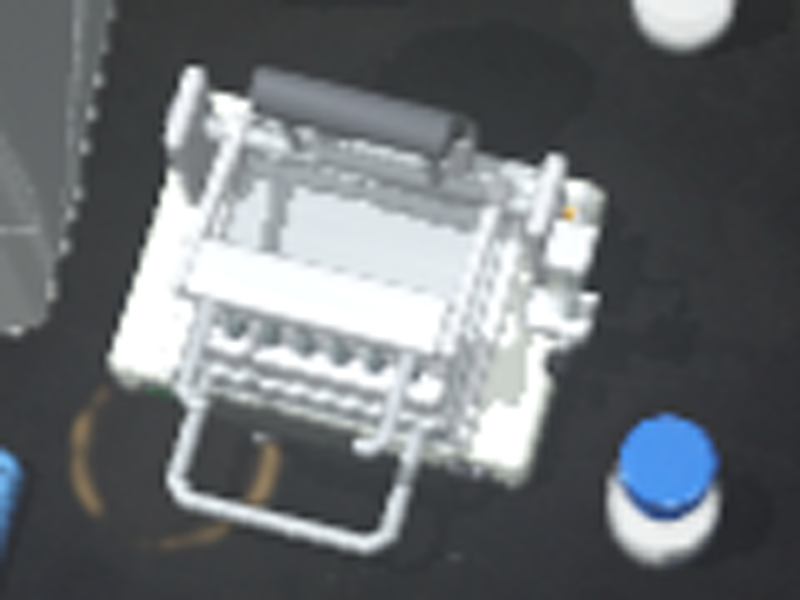

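View pics/sidec.png

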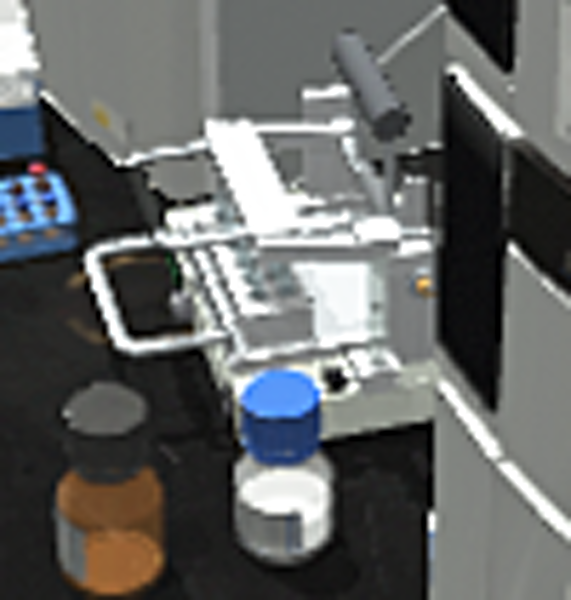

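The top crop shows the pull bar from (175,495) to (375,548), the base's front edge from (115,375) to (520,485), and the counterweight from (262,85) to (455,135). The lift bar's arm ends are at (188,392) and (368,445). The side crop shows the pull bar from (95,255) to (130,345).

```bash
cat > h.py <<'E'
import numpy as np,cv2
def ray(n,u,v):
    f=np.load(f"pics/{n}.npy",allow_pickle=True).item()
    K=np.array([[f["fx"],0,f["cx"]],[0,f["fy"],f["cy"]],[0,0,1]])
    p=cv2.undistortPoints(np.array([[[u,v]]],float),K,np.array(f["dist_coeffs"],float))[0,0]
    E=np.array(f["extrinsics"]);return E[:3,3],E[:3,:3]@np.array([p[0],-p[1],-1])
def plane(n,u,v,z):
    o,d=ray(n,u,v);return o+d*(z-o[2])/d[2]
def cross(a,b):
    (o,d),(q,e)=ray(*a),ray(*b)
    s=np.linalg.lstsq(np.c_[d,-e],q-o,rcond=None)[0];P,Q=o+d*s[0],q+e*s[1]
    return (P+Q)/2,np.linalg.norm(P-Q)
def proj(n,P):
    f=np.load(f"pics/{n}.npy",allow_pickle=True).item()
    K=np.array([[f["fx"],0,f["cx"]],[0,f["fy"],f["cy"]],[0,0,1]]);E=np.array(f["extrinsics"])
    c=(np.array(P,float).reshape(-1,3)-E[:3,3])@E[:3,:3]*[1,-1,-1]
    return cv2.projectPoints(c,np.zeros(3),np.zeros(3),K,np.array(f["dist_coeffs"],float))[0][:,0]
E
python3 - <<'E'
from h import *
T=lambda x,y:(170+(x+.5)/6.667-.5,130+(y+.5)/6.667-.5)
S=lambda x,y:(210+(x+.5)/5.71-.5,130+(y+.5)/5.714-.5)
for nm,a,b,z in [("pull",(175,495),(375,548),57),("front",(115,375),(520,485),45),("cw",(262,85),(455,135),185),("lift",(188,392),(368,445),125)]:
    A,B=plane("top0",*T(*a),z),plane("top0",*T(*b),z);D=B-A
    print(nm,A.round(1),B.round(1),((A+B)/2).round(1),np.linalg.norm(D).round(1),"yaw",np.degrees(np.arctan2(D[0],-D[1])).round(1))
for a,b in [(S(95,255),T(175,495)),(S(130,345),T(375,548)),(S(345,40),T(262,85)),(S(395,125),T(455,135))]:
    print(cross(("side0",*a),("top0",*b)))
for n,f,z in [("blue",(665,465),108)]: print(plane("top0",*T(*f),z))
for n,u,v,z in [("amber",262,232,122),("capbox",355,240,37),("rack",157,221,39)]: print(n,plane("top0",u,v,z).round(0))
E
```

```text
pull [497.  226.3  57. ] [482.9 124.1  57. ] [490.  175.2  57. ] 103.2 yaw -7.8
front [558.3 269.   45. ] [527.4  58.3  45. ] [542.9 163.6  45. ] 212.9 yaw -8.4
cw [666.8 196.8 185. ] [653.3 103.1 185. ] [660.1 150.  185. ] 94.7 yaw -8.2
lift [530.5 216.9 125. ] [515.4 127.7 125. ] [522.9 172.3 125. ] 90.4 yaw -9.6
(array([503.17921809, 226.65522601,  52.57110594]), np.float64(9.791802629698818))
(array([489.26385775, 123.58531035,  55.63451291]), np.float64(11.750061019857286))
(array([666.33938161, 195.8066625 , 190.0429131 ]), np.float64(3.0664352073718772))
(array([656.90739222, 102.86409615, 183.41435462]), np.float64(5.563945949878251))
[528.62071058 -13.00744263 108.        ]
amber [417.  -3. 122.]
capbox [ 448. -305.   37.]
rack [427. 347.  39.]
```

Fit: the evaporator's origin is about (612,157) with yaw about -8.2°, and the counterweight height and spans agree. The tool can only point down, so it can't get under the lift bar. I'll push the counterweight back from its front instead, which has an 80 mm lever and needs about 4–7 N. First I align the yaw and shut the fingers.

```bash
cat >> h.py <<'E'
ps=np.radians(-8.2);O=np.array([612.,157]);ex=np.array([np.cos(ps),np.sin(ps)]);ey=np.array([-ex[1],ex[0]])
def W(x,y,z): return np.r_[O+x*ex+y*ey,z]
def rep(*targets):
    "where the fingertip is (evaporator frame) and shifts in tool axes to tip targets given in evaporator frame"
    from cell import arm; from scipy.spatial.transform import Rotation as Ro
    o=arm.get_obs();R=Ro.from_rotvec(o["orientation"]).as_matrix();tip=o["ee_pos"]+73*R[:,2]
    d=tip[:2]-O;print("t",round(o["t"],2),"tip evap",(d@ex).round(1),(d@ey).round(1),tip[2].round(1),"tooly heading",np.degrees(np.arctan2(R[1,1],R[0,1])).round(1),"F evap",np.r_[o["ft_force"][:2]@ex,o["ft_force"][:2]@ey,o["ft_force"][2]].round(1),"q",o["joint_pos"].round(2))
    for t in targets: print(t,"->",(R.T@(W(*t)-tip)/1000).round(3))
E
python3 -m creep '[{"yaw":-6},{"yaw":-12},{"yaw":-17.8},{"yaw":-17.8},{"yaw":-17.8}]' -1
python3 -c "
from h import *;rep((-200,0,270),(10,0,270),(10,0,165))"
```

```text
t 0.1 tip evap -393.2 351.9 229.7 tooly heading 64.1 F evap [-0.9 -0.1  0.2] q [ 1.01  0.22  1.61 -0.    1.31 -0.11]
(-200, 0, 270) -> [-0.291 -0.276 -0.04 ]
(10, 0, 270) -> [-0.491 -0.212 -0.04 ]
(10, 0, 165) -> [-0.491 -0.212  0.065]$[0]: bad value
```

```bash
python3 -m creep '[{"x":0,"y":0,"z":0,"yaw":-6},{"x":0,"y":0,"z":0,"yaw":-12},{"x":0,"y":0,"z":0,"yaw":-17.8},{"x":0,"y":0,"z":0,"yaw":-17.8},{"x":0,"y":0,"z":0,"yaw":-17.8}]' -1
python3 -c "
from h import *;rep((-200,0,270),(10,0,270),(10,0,165))"
```

```text
t: 0.52
ee_pos: [273.3, 561.8, 303.3]
orientation: [-0.227, -3.133, 0.002]
ft_force: [-0.6, 0.9, -0.4]
opening: 26.0
grip_force: 0.0
t 0.52 tip evap -393.0 352.3 230.3 tooly heading 81.7 F evap [-0.7  0.8 -0.4] q [ 1.01  0.22  1.61  0.    1.31 -0.42]
(-200, 0, 270) -> [-0.194 -0.352 -0.039]
(10, 0, 270) -> [-0.404 -0.352 -0.04 ]
(10, 0, 165) -> [-0.404 -0.352  0.065]
```

```bash
python3 -m creep '[{"x":-0.015,"y":-0.03,"z":-0.01,"yaw":0},{"x":-0.03,"y":-0.06,"z":-0.02,"yaw":0},{"x":-0.045,"y":-0.09,"z":-0.03,"yaw":0},{"x":-0.06,"y":-0.12,"z":-0.04,"yaw":0},{"x":-0.08,"y":-0.15,"z":-0.04,"yaw":0},{"x":-0.095,"y":-0.18,"z":-0.04,"yaw":0},{"x":-0.11,"y":-0.21,"z":-0.04,"yaw":0},{"x":-0.13,"y":-0.24,"z":-0.04,"yaw":0},{"x":-0.15,"y":-0.27,"z":-0.04,"yaw":0},{"x":-0.17,"y":-0.3,"z":-0.04,"yaw":0},{"x":-0.18,"y":-0.33,"z":-0.04,"yaw":0},{"x":-0.194,"y":-0.352,"z":-0.04,"yaw":0}]'
python3 -c "
from h import *;rep((0,0,270))"
```

```text
t: 1.52
ee_pos: [415.4, 183.9, 343.8]
orientation: [-0.229, -3.133, 0.001]
ft_force: [0.4, 0.8, -0.7]
opening: 0.1
grip_force: 0.0
t 1.52 tip evap -198.5 -1.5 270.8 tooly heading 81.6 F evap [ 0.3  0.8 -0.7] q [ 0.26 -0.19  1.95 -0.    1.38 -1.16]
(0, 0, 270) -> [-0.198  0.002  0.001]
```

```bash
python3 -m creep '[{"x":-0.03,"y":0,"z":0,"yaw":0},{"x":-0.06,"y":0,"z":0,"yaw":0},{"x":-0.09,"y":0,"z":0,"yaw":0},{"x":-0.12,"y":0,"z":0,"yaw":0},{"x":-0.15,"y":0,"z":0,"yaw":0},{"x":-0.18,"y":0,"z":0,"yaw":0},{"x":-0.2,"y":0,"z":0,"yaw":0},{"x":-0.2,"y":0,"z":0,"yaw":0},{"x":-0.2,"y":0,"z":0,"yaw":0}]'
python3 - <<'E'
from h import *
from cell import grab_frame
for n,(u,v) in (("side",(200,80)),("top",(160,110))):
    f=grab_frame(n);np.save(f"pics/{n}1.npy",f,allow_pickle=True)
    c=f["color"][v:v+130,u:u+130,::-1];cv2.imwrite(f"pics/{n}1.png",cv2.resize(c,(400,400),interpolation=cv2.INTER_CUBIC))
a=np.hstack([cv2.imread("pics/side1.png"),cv2.imread("pics/top1.png")]);cv2.imwrite("pics/both1.png",a)
rep((5,0,165))
E
```

```text
t: 2.27
ee_pos: [614.0, 157.4, 343.1]
orientation: [-0.227, -3.132, 0.0]
ft_force: [0.2, 0.2, -1.1]
opening: -0.3
grip_force: 0.0
t 2.37 tip evap 0.5 1.0 270.5 tooly heading 81.8 F evap [0.2 1.3 0.1] q [ 0.14  0.21  1.55  0.    1.39 -1.29]
(5, 0, 165) -> [-0.005 -0.001  0.105]
```

View pics/both1.png

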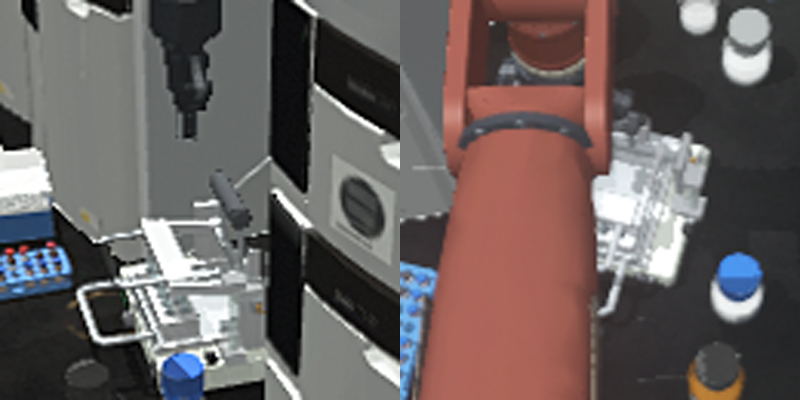

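The side view shows the fingertips at (187,135), above and in front of the dark counterweight at (230,195), as computed. The forearm hides the evaporator in the top view. I descend in front of the counterweight.

```bash
python3 -m creep '[{"x":-0.003,"y":0,"z":0.02,"yaw":0},{"x":-0.003,"y":0,"z":0.045,"yaw":0},{"x":-0.003,"y":0,"z":0.07,"yaw":0},{"x":-0.003,"y":0,"z":0.09,"yaw":0},{"x":-0.003,"y":0,"z":0.105,"yaw":0},{"x":-0.003,"y":0,"z":0.105,"yaw":0},{"x":-0.003,"y":0,"z":0.105,"yaw":0}]'
python3 -m creep '[{"x":-0.006,"y":0,"z":0,"yaw":0},{"x":-0.012,"y":0,"z":0,"yaw":0},{"x":-0.018,"y":0,"z":0,"yaw":0},{"x":-0.024,"y":0,"z":0,"yaw":0},{"x":-0.03,"y":0,"z":0,"yaw":0},{"x":-0.036,"y":0,"z":0,"yaw":0},{"x":-0.036,"y":0,"z":0,"yaw":0}]'
python3 -c "
from h import *;rep()"
```

```text
t: 2.95
ee_pos: [615.0, 157.7, 238.2]
orientation: [-0.223, -3.131, 0.001]
ft_force: [-0.9, -0.2, 0.3]
opening: 0.2
grip_force: 0.0
t: 3.53
ee_pos: [653.1, 152.4, 239.9]
orientation: [0.224, 3.134, 0.001]
ft_force: [-2.3, 1.0, 2.4]
opening: 0.5
grip_force: 1.3
t 3.53 tip evap 41.3 1.4 166.9 tooly heading 81.8 F evap [-2.4  0.7  2.4] q [ 0.12  0.37  1.55  0.    1.22 -1.3 ]
```

```bash
python3 -m creep '[{"x":-0.004,"y":0,"z":0.001,"yaw":0},{"x":-0.008,"y":0,"z":0.002,"yaw":0},{"x":-0.012,"y":0,"z":0.004,"yaw":0},{"x":-0.016,"y":0,"z":0.006,"yaw":0},{"x":-0.02,"y":0,"z":0.008,"yaw":0},{"x":-0.024,"y":0,"z":0.01,"yaw":0},{"x":-0.028,"y":0,"z":0.012,"yaw":0},{"x":-0.032,"y":0,"z":0.015,"yaw":0}]'
python3 - <<'E'
from h import *
from cell import grab_frame
f=grab_frame("side");c=f["color"][80:210,200:330,::-1];cv2.imwrite("pics/side2.png",cv2.resize(c,(500,500),interpolation=cv2.INTER_CUBIC))
rep()
E
```

```text
t: 4.2
ee_pos: [684.5, 147.5, 223.7]
orientation: [0.223, 3.133, -0.0]
ft_force: [-2.0, 0.4, 2.1]
opening: 0.2
grip_force: 1.2
t 4.25 tip evap 73.8 0.6 149.8 tooly heading 81.8 F evap [ 0.4 -0.8 -0.6] q [ 0.11  0.44  1.48 -0.    1.22 -1.32]
```

View pics/side2.png

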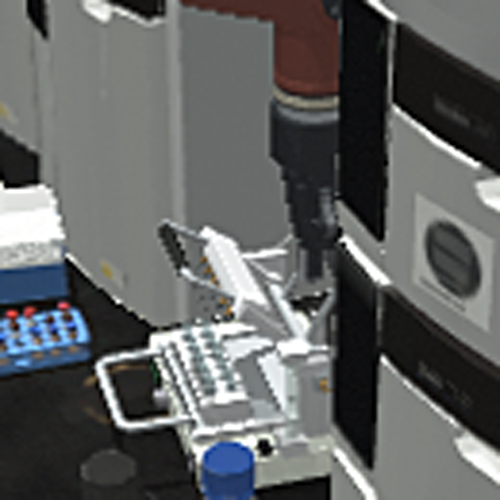

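The side view shows the head tilted roughly 0.6 rad, with the dark lift bar at (172,245) and the finger still behind it at (315,270). I push about 20 mm further and then lift away promptly.

```bash
python3 -m creep '[{"x":-0.006,"y":0,"z":0.002,"yaw":0},{"x":-0.012,"y":0,"z":0.004,"yaw":0},{"x":-0.017,"y":0,"z":0.005,"yaw":0},{"x":-0.02,"y":0,"z":0.005,"yaw":0},{"x":-0.02,"y":0,"z":0.005,"yaw":0},{"x":-0.018,"y":0,"z":-0.03,"yaw":0},{"x":-0.018,"y":0,"z":-0.065,"yaw":0},{"x":-0.018,"y":0,"z":-0.1,"yaw":0},{"x":-0.018,"y":0,"z":-0.135,"yaw":0},{"x":-0.018,"y":0,"z":-0.17,"yaw":0},{"x":-0.018,"y":0,"z":-0.19,"yaw":0},{"x":-0.018,"y":0,"z":-0.19,"yaw":0}]'
python3 - <<'E'
from h import *
from cell import grab_frame
rep()
f=grab_frame("side");c=f["color"][60:210,180:330,::-1];cv2.imwrite("pics/side3.png",cv2.resize(c,(500,500),interpolation=cv2.INTER_CUBIC))
rep()
E
```

```text
t: 5.25
ee_pos: [705.0, 145.1, 425.3]
orientation: [0.222, 3.113, 0.004]
ft_force: [0.1, 0.2, 1.9]
opening: 0.1
grip_force: 0.0
t 5.25 tip evap 95.2 1.8 352.3 tooly heading 81.8 F evap [0.1 0.2 1.9] q [ 0.11  0.35  1.23 -0.    1.54 -1.32]
t 5.3 tip evap 93.9 1.6 348.3 tooly heading 81.8 F evap [ 0.2 -0.  -0.5] q [ 0.11  0.35  1.23 -0.    1.54 -1.32]
```

View pics/side3.png

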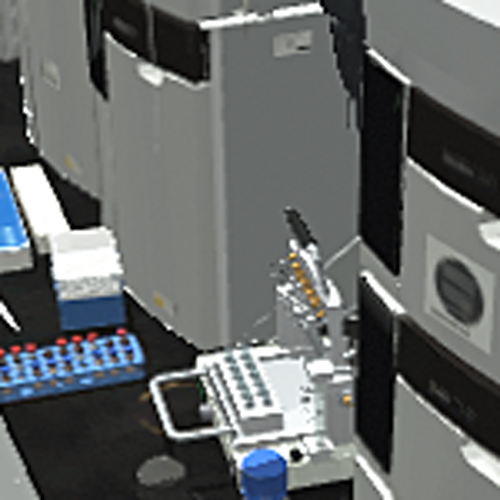

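The side view shows the head swung up, with the lift bar at (298,225), and tipping to its rests by itself; the tray is still in. I back off at height while it settles.

```bash
python3 -m creep '[{"x":0.03,"y":0,"z":0,"yaw":0},{"x":0.06,"y":0,"z":0,"yaw":0},{"x":0.09,"y":0,"z":0,"yaw":0},{"x":0.12,"y":0,"z":0,"yaw":0},{"x":0.15,"y":0,"z":0,"yaw":0},{"x":0.175,"y":0,"z":0,"yaw":0},{"x":0.189,"y":0,"z":0,"yaw":0},{"x":0.189,"y":0,"z":0,"yaw":0},{"x":0.189,"y":0,"z":0,"yaw":0},{"x":0.189,"y":0,"z":0,"yaw":0},{"x":0.189,"y":0,"z":0,"yaw":0},{"x":0.189,"y":0,"z":0,"yaw":0}]'
python3 -m creep '[{"x":0,"y":0,"z":0.02,"yaw":0},{"x":0,"y":0,"z":0.04,"yaw":0},{"x":0,"y":0,"z":0.06,"yaw":0},{"x":0,"y":0,"z":0.08,"yaw":0},{"x":0,"y":0,"z":0.1,"yaw":0},{"x":0,"y":0,"z":0.12,"yaw":0},{"x":0,"y":0,"z":0.14,"yaw":0},{"x":0,"y":0,"z":0.16,"yaw":0},{"x":0,"y":0,"z":0.18,"yaw":0},{"x":0,"y":0,"z":0.2,"yaw":0},{"x":0,"y":0,"z":0.21,"yaw":0},{"x":0,"y":0,"z":0.21,"yaw":0}]'
python3 - <<'E'
from h import *
from cell import grab_frame
f=grab_frame("side");np.save("pics/side4.npy",f,allow_pickle=True);c=f["color"][80:230,180:330,::-1];cv2.imwrite("pics/side4.png",cv2.resize(c,(600,600),interpolation=cv2.INTER_CUBIC))
rep((-95,0,38))
E
```

```text
t: 6.3
ee_pos: [515.5, 171.6, 413.4]
orientation: [-0.224, -3.133, 0.0]
ft_force: [0.2, -0.3, 0.1]
opening: 0.2
grip_force: 0.0
t: 7.3
ee_pos: [513.1, 171.4, 200.5]
orientation: [-0.223, -3.127, 0.003]
ft_force: [-0.9, -0.1, 0.1]
opening: -0.2
grip_force: 0.0
t 7.35 tip evap -99.2 0.4 129.5 tooly heading 81.8 F evap [ 0.3  0.2 -0.2] q [ 0.19  0.15  1.89 -0.    1.1  -1.24]
(-95, 0, 38) -> [-0.004 -0.     0.091]
```

View pics/side4.png

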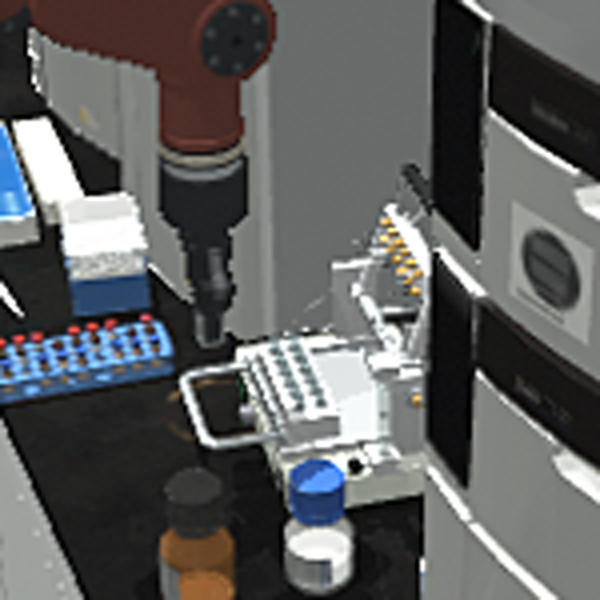

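The side view shows the head standing back with its lift bar at (415,185), the tray in, and the fingertip at (208,342) above the loop opening (195–255, 375–440). I check the projections of the descent point and the raised bar.

```bash
python3 - <<'E'
from h import *
P=[W(-95,0,57),W(-106,0,57),W(-125,0,57),W(-125,47,57),W(-125,-47,57),W(83,0,248),W(-99,0,129.5),W(83,37,248)]
print(((proj("side4",P)-[180,80])*4).round(0).tolist())
E
```

```text
[[216.0, 404.0], [204.0, 406.0], [183.0, 409.0], [173.0, 380.0], [193.0, 440.0], [412.0, 189.0], [208.0, 337.0], [400.0, 169.0]]
```

The raised lift bar matches its prediction (412,189). The side view puts the pull bar some 8 mm farther back than the top view does, so I go down at x ≈ -90, which has margin both ways.

```bash
python3 -m creep '[{"x":-0.009,"y":0,"z":0,"yaw":0},{"x":-0.009,"y":0,"z":0.012,"yaw":0},{"x":-0.009,"y":0,"z":0.024,"yaw":0},{"x":-0.009,"y":0,"z":0.036,"yaw":0},{"x":-0.009,"y":0,"z":0.048,"yaw":0},{"x":-0.009,"y":0,"z":0.058,"yaw":0},{"x":-0.009,"y":0,"z":0.068,"yaw":0},{"x":-0.009,"y":0,"z":0.078,"yaw":0},{"x":-0.009,"y":0,"z":0.088,"yaw":0},{"x":-0.009,"y":0,"z":0.088,"yaw":0}]'
python3 -c "
from h import *;rep()"
```

```text
t: 8.18
ee_pos: [521.7, 170.3, 113.2]
orientation: [-0.223, -3.129, 0.002]
ft_force: [-1.2, -0.6, -0.1]
opening: -0.4
grip_force: 0.0
t 8.18 tip evap -91.6 0.2 40.2 tooly heading 81.9 F evap [-1.1 -0.8 -0.1] q [ 0.19  0.3   1.91 -0.    0.93 -1.24]
```

The tip is inside the loop with no contact. Now I draw the tray out gently.

```bash
python3 -m creep '[{"x":0.004,"y":0,"z":0,"yaw":0},{"x":0.008,"y":0,"z":0,"yaw":0},{"x":0.012,"y":0,"z":0,"yaw":0},{"x":0.016,"y":0,"z":0,"yaw":0},{"x":0.02,"y":0,"z":0,"yaw":0},{"x":0.024,"y":0,"z":0,"yaw":0},{"x":0.028,"y":0,"z":0,"yaw":0},{"x":0.032,"y":0,"z":0,"yaw":0},{"x":0.036,"y":0,"z":0,"yaw":0},{"x":0.04,"y":0,"z":0,"yaw":0},{"x":0.044,"y":0,"z":0,"yaw":0},{"x":0.048,"y":0,"z":0,"yaw":0}]'
python3 -c "
from h import *;rep()"
python3 -m creep '[{"x":0.003,"y":0,"z":0,"yaw":0},{"x":0.006,"y":0,"z":0,"yaw":0},{"x":0.009,"y":0,"z":0,"yaw":0},{"x":0.012,"y":0,"z":0,"yaw":0},{"x":0.015,"y":0,"z":0,"yaw":0},{"x":0.018,"y":0,"z":0,"yaw":0},{"x":0.02,"y":0,"z":0,"yaw":0},{"x":0.022,"y":0,"z":0,"yaw":0}]'
python3 -c "
from h import *;rep()"
```

```text
t: 9.18
ee_pos: [475.8, 177.6, 116.1]
orientation: [0.223, 3.133, 0.0]
ft_force: [1.7, 0.9, 0.9]
opening: -0.3
grip_force: 0.9
t 9.18 tip evap -137.7 0.9 43.1 tooly heading 81.9 F evap [1.6 1.2 0.9] q [ 0.22  0.22  2.01  0.    0.91 -1.21]
t: 9.85
ee_pos: [453.8, 180.6, 115.8]
orientation: [-0.223, -3.133, 0.0]
ft_force: [2.7, -0.9, 0.0]
opening: -0.3
grip_force: 0.8
t 9.85 tip evap -159.9 0.8 42.8 tooly heading 81.9 F evap [ 2.8 -0.5  0. ] q [ 0.23  0.18  2.05 -0.    0.9  -1.19]
```

Force of about 2–3 N means the tray is sliding. I creep on to the stop, expected at tip x ≈ -170 to -180.

```bash
python3 -m creep '[{"x":0.001,"y":0,"z":0,"yaw":0},{"x":0.002,"y":0,"z":0,"yaw":0},{"x":0.003,"y":0,"z":0,"yaw":0},{"x":0.004,"y":0,"z":0,"yaw":0},{"x":0.005,"y":0,"z":0,"yaw":0},{"x":0.006,"y":0,"z":0,"yaw":0},{"x":0.007,"y":0,"z":0,"yaw":0},{"x":0.008,"y":0,"z":0,"yaw":0}]'
python3 -c "
from h import *;rep()"
```

```text
t: 10.52
ee_pos: [446.1, 181.6, 115.8]
orientation: [-0.223, -3.133, 0.0]
ft_force: [2.6, -1.0, 0.3]
opening: -0.4
grip_force: 0.8
t 10.52 tip evap -167.7 0.7 42.8 tooly heading 81.9 F evap [ 2.7 -0.7  0.3] q [ 0.24  0.17  2.07 -0.    0.9  -1.19]
```

```bash
python3 -m creep '[{"x":0.001,"y":0,"z":0,"yaw":0},{"x":0.002,"y":0,"z":0,"yaw":0},{"x":0.003,"y":0,"z":0,"yaw":0},{"x":0.003,"y":0,"z":0,"yaw":0}]'
python3 -c "
from h import *;rep()"
```

```text
t: 10.85
ee_pos: [442.9, 182.2, 115.8]
orientation: [-0.223, -3.133, -0.0]
ft_force: [-0.1, -1.2, -0.5]
opening: 0.2
grip_force: 0.4
t 10.85 tip evap -171.0 0.8 42.8 tooly heading 81.9 F evap [ 0.1 -1.2 -0.5] q [ 0.24  0.17  2.08  0.    0.9  -1.19]
```

```bash
python3 -m creep '[{"x":0.001,"y":0,"z":0,"yaw":0},{"x":0.002,"y":0,"z":0,"yaw":0},{"x":0.003,"y":0,"z":0,"yaw":0},{"x":0.004,"y":0,"z":0,"yaw":0}]'
python3 -c "
from h import *;rep()"
```

```text
t: 11.18
ee_pos: [439.8, 182.7, 116.0]
orientation: [0.223, 3.132, 0.0]
ft_force: [4.1, -2.1, -4.1]
opening: -0.0
grip_force: 2.2
t 11.18 tip evap -174.0 0.9 43.0 tooly heading 81.9 F evap [ 4.4 -1.5 -4.1] q [ 0.25  0.16  2.08 -0.    0.9  -1.18]
```

```bash
python3 -m creep '[{"x":0.001,"y":0,"z":0,"yaw":0},{"x":0.002,"y":0,"z":0,"yaw":0}]'
python3 -c "
from h import *;rep()"
```

```text
t: 11.35
ee_pos: [439.4, 182.8, 116.2]
orientation: [0.221, 3.127, 0.0]
ft_force: [9.0, -3.3, -8.2]
opening: -0.2
grip_force: 4.7
t 11.35 tip evap -174.1 0.9 43.2 tooly heading 81.9 F evap [ 9.4 -2.  -8.2] q [ 0.25  0.16  2.09 -0.    0.89 -1.18]
```

The force is rising (9 N) with no further travel, so this is the stop. I back off inside the loop and rise clear.

```bash
python3 -m creep '[{"x":-0.004,"y":0,"z":0,"yaw":0},{"x":-0.01,"y":0,"z":0,"yaw":0},{"x":-0.016,"y":0,"z":0,"yaw":0},{"x":-0.018,"y":0,"z":-0.01,"yaw":0},{"x":-0.018,"y":0,"z":-0.03,"yaw":0},{"x":-0.018,"y":0,"z":-0.055,"yaw":0},{"x":-0.018,"y":0,"z":-0.085,"yaw":0},{"x":-0.018,"y":0,"z":-0.12,"yaw":0},{"x":-0.018,"y":0,"z":-0.15,"yaw":0},{"x":-0.018,"y":0,"z":-0.17,"yaw":0},{"x":-0.018,"y":0,"z":-0.17,"yaw":0},{"x":-0.018,"y":0,"z":-0.17,"yaw":0}]'
python3 - <<'E'
from h import *
from cell import grab_frame
f=grab_frame("side");np.save("pics/side5.npy",f,allow_pickle=True);c=f["color"][80:230,180:330,::-1];cv2.imwrite("pics/side5.png",cv2.resize(c,(600,600),interpolation=cv2.INTER_CUBIC))
rep()
P=[W(-195,47,57),W(-195,-47,57),W(83,0,248)]
print(((proj("side5",P)-[180,80])*4).round(0).tolist())
E
```

```text
t: 12.35
ee_pos: [456.0, 180.7, 288.1]
orientation: [0.223, 3.13, 0.002]
ft_force: [-0.6, 0.3, -0.7]
opening: 0.2
grip_force: 0.0
t 12.4 tip evap -158.8 0.8 213.1 tooly heading 81.9 F evap [-0.7  0.2 -1. ] q [ 0.23 -0.06  1.94  0.    1.26 -1.19]
[[96.0, 391.0], [113.0, 453.0], [412.0, 189.0]]
```

View pics/side5.png

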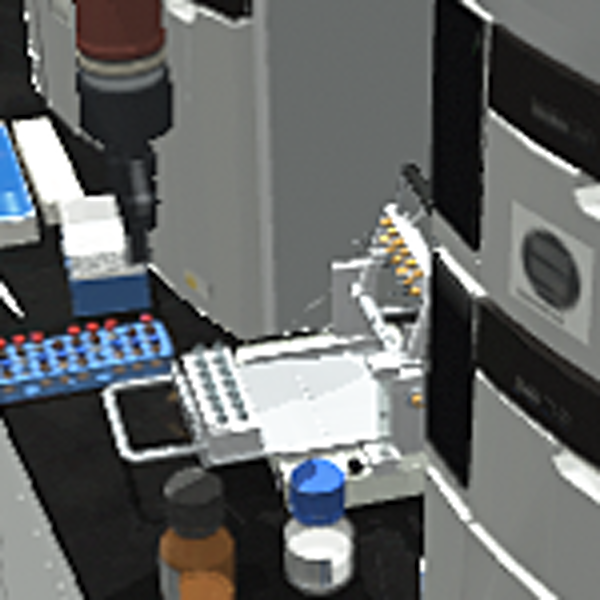

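The pull bar moved from (183,378)–(205,440) to (107,392)–(125,455), which matches the full 70 mm predicted. The head is raised at (415,185), the visible bystanders haven't moved and the gripper is clear.

```bash
python3 -c "
from cell import order;print(order.hand_in())"
```

```text
the job is handed in; nothing more can be done
None
```

The needle head leans back on its rests, the vial tray is out at its 70 mm stop, and the job is handed in at about 12.4 s of the 45 s; no verdict came back, and I pushed the head up by its counterweight, not the lift bar.

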